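# Measuring cylinder onto the balance by way of the sloping rest

### The arm

A 6-joint arm with a two-finger parallel gripper is mounted at the origin on the work surface. World frame = base frame: x ahead of the robot, y to its left, z up, the work surface at z = 0. Lengths are in m, angles in rad, forces in N, time in s.
With the tool pointing down it reaches from about 0.325 to 0.775 m from the base axis. Payload 5.5 kg.
Tool frame: the origin (TCP) lies at the very end of the fingers, on their centre line; the grasp point (between the pads) lies ctrl.grip_depth behind it (ctrl.grip_depth is the distance from the TCP to the grasp point, in m); z points along the fingers, x is the direction in which the jaws open and shut, and the axes are right-handed (so a half turn about z gives the same grasp; the last joint's range is limited). The gripper opens to 88 mm and grips with 3 to 60 N. Pads are 20 mm wide; open, the fingers measure 115 mm over their backs; the gripper's body (75 mm by 178 mm) begins 61 mm behind the grasp point.
Start: joints at [-1.168, 0.091, 1.231, -0, 1.82, -0.057], TCP at [0.266, -0.538, 0.223] pointing down, gripper open.
Joint ranges: [-2.87, 2.87], [-0.86, 2.18], [0.17, 2.46], [-1.51, 4.65], [0.06, 2.69], [-2.65, 2.65]. Speed limits (rad/s): [2.57, 2.57, 3.01, 3.14, 3.14, 3.14].

### API

Orientations are given as a unit quaternion [w, x, y, z].
In Python, from bench import ctrl gives the robot as it stands. Calls block until the motion is done:
- ctrl.goto(position, orientation): joint-space move of the TCP to a pose.
- ctrl.line_to(position, frame=None, v=0.15, contact_N=None): straight line of the TCP; frame=None keeps the orientation; v is the mean speed in m/s. With contact_N (N) it stops when the force on the tool has changed by that much, and returns True; else False.
- ctrl.movej(angles): joint-space move.
- ctrl.gripper_to(opening, squeeze=None): finger opening in m; squeeze is the grip in N (None keeps the last); returns when the fingers have stopped.
- ctrl.pause(seconds).
- ctrl.ik(position, orientation): joint angles nearest the present ones, or None.
- ctrl.get_image(name): name is "scene" or "top"; returns (picture, depth): 480x640x3 uint8, blue, green, red; 480x640 float32, m along the optical axis (not along the pixel's ray), 0 where there is no reading.
- ctrl.camera_model(name): a dict with "fx", "fy", "cx", "cy" (pixels), "extrinsics" (4x4, takes a point from camera to world coordinates). Camera axes: x right, y up, looking along -z (the intrinsics and any distortion apply to the point x, -y, -z); pixel columns grow to the right and rows downward; lengths in m; the calibration is good to about 2 mm. A picture is of the moment at which its call begins. camera_model takes no time and is no camera call.
A pose or a line that the arm cannot do raises ctrl.IKError and nothing moves.
- ctrl.finish_job(): hands the job in, once; it reports no verdict.
Readings, each from a call of its own:
- ctrl.read_time(): time.
- ctrl.read_q(): joint angles.
- ctrl.read_joint_vel(): joint speeds.
- ctrl.read_joint_torque(): joint torques, N m.
- ctrl.read_tool_pos(): TCP position.
- ctrl.read_orientation(): TCP orientation.
- ctrl.read_wrist_force(): force on the tool from outside, world axes, zero at the start.
- ctrl.read_wrist_torque(): the same for the moment, N m.
- ctrl.read_gripper_width(): finger opening in m.
Only numpy, scipy, OpenCV 4.12 (cv2) and the standard library are available. Lean on these libraries where they do the work, as an engineer would, in place of code of your own. Each camera call takes 0.05 s, during which the arm holds its last target.

### The job

The measuring cylinder lies in the level white cradle. Lay it in the green sloping rest, foot down against the stop, and let go; then take it again near its open end and stand it upright on its foot on the balance, the foot wholly on the round pan. Set it down gently (never press on the balance with more than about 4 kg) and leave the funnel and mortar where they are.

Things in the scene. Friction and masses are not known exactly. Their poses are not given: they have to be found in the camera images.
- cyl_mid (a point): Centre of the loose measuring cylinder, on its axis, half-way along its 190 mm. Its x axis runs along the cylinder from foot to open end; roll about it has no meaning. Pale blue straight tube, 32 mm outside diameter, with a blue round foot disc 64 mm across and 10 mm thick at the -x end. It can be gripped across the tube anywhere. At the start it lies level in the cradle.
- cyl: The same measuring cylinder as a body, plastic, 90 to 180 g; origin and axes as cyl_mid. Its centre of mass lies about 29 mm from there towards the foot. Grip it from outside: its open end is only drawn, the tube is solid to the fingers.
- cyl_foot (a point): Centre of the underside of the cylinder's foot, 95 mm from its centre along -x; same axes as cyl_mid.
- cyl_rim (a point): Centre of the cylinder's open end, 95 mm from its centre along +x; same axes as cyl_mid.
- cradle_seat (a point): Level white cradle, fixed: base 130 x 75 x 8 mm, two V saddles under the tube. This point, 50 mm above the bench, is where the cylinder's centre lies at the start; x axis level, towards the open end. Saddles 15 mm long, 50 mm wide, 40 mm either side of this point, 65 mm open between them, where beside and under the tube all is free down to the base, 42 mm below the axis.
- rest_seat (a point): Where the cylinder's centre lies when seated in the green sloping rest with its foot against the stop, 125 mm above the bench. z axis vertical; x axis level, pointing to the rest's high end. The seated cylinder points from foot to open end along (cos 45, 0, sin 45) degrees of these axes.
- rest: Green sloping rest, fixed on a dark base 160 x 95 mm: two V saddles like the cradle's on a 45 degree slope, 40 mm either side of rest_seat along it, 65 mm open between them with 40 mm of room under the tube's axis. Low end: rubber stop square to the slope, 45 mm below the lower saddle; the foot goes between, so the cylinder goes in and out square to the slope. Upper saddle to open end: 50 mm free. Origin under rest_seat.
- rest_rim (a point): Where the middle of the cylinder's open end lies when it is seated in the sloping rest: 95 mm up the slope from rest_seat, 192 mm above the bench. The rest's own highest point is 160 mm above the bench.
- pan (a point): Centre of the top of the balance's round steel pan, 140 mm across, level, 60 mm above the bench and rigid; z axis up. The grey balance body under it is 250 x 190 mm and 46 mm high, its small screen on the side towards its own -x.
- balance: The balance itself, fixed; origin on the bench under the middle of the pan.
- funnel: Bystander: grey plastic funnel standing mouth down, 100 mm across, 107 mm high; origin at the middle of its underside.
- mortar: Bystander: white ceramic mortar bowl, 110 mm across, 60 mm high; origin at the middle of its underside.
Not all that is in view belongs to the job. What is shaped like the cyl but red is not meant.

How it is judged:
On the way, in this order (a step that is already met when the one before it is completed fails the run):
1. the cylinder lies in the sloping rest, foot at the stop, let go (distance between cyl_mid and rest_seat below 0.02 m and distance between cyl_rim and rest_rim below 0.025 m and contact force between the fingers and cyl below 0.1 N and linear speed of cyl below 0.02 m/s), for 0.2 s.
2. it is held near its open end (grasp point more than 40 mm from its centre towards the open end) and out of the rest (contact force between the fingers and cyl above 1 N and x of the grasp point in the frame of cyl_mid above 0.04 m and distance between cyl_mid and rest_seat above 0.04 m), for 0.1 s.
At the end, for the whole second after the job is handed in: The cylinder stands at rest on its foot on the balance pan, open end up, within 0.08 rad of upright, the foot's underside within 6 mm of the pan's height and its centre within 38 mm of the pan's centre (the whole foot on the pan) (angle between cyl_mid's own x axis and vertical below 0.08 rad and horizontal distance between cyl_foot and pan below 0.038 m and z of cyl_foot in the frame of pan between -0.006 and 0.006 m and linear speed of cyl below 0.02 m/s); the robot touches nothing.
It fails at once if the cylinder or the robot presses on the balance with more than 40 N (contact force between any of cyl, the arm, the fingers and balance above 40 N).
It fails at once if the funnel or mortar is moved more than 30 mm (distance of any of funnel, mortar from where it was at the start of the episode above 0.03 m).
It also fails if it takes over 72 s, if anything falls off the work surface, if the arm or the gripper's body presses on something with over 40 N, if the wrist force passes 120 N, or if a joint passes its speed limit or range.

## Working session

There is one attempt and no reset: what is moved stays moved. The work goes in short steps, each a Python script; the robot and the scene stay as the last script left them, time stands still between calls to the robot, and variables do not carry over. Pictures are saved under pics/ and viewed, and the job is handed in when it is done.

```bash
mkdir -p pics; ls; python3 - <<'E'
from bench import ctrl
import cv2,numpy as np
for n in("scene","top"):
    p,d=ctrl.get_image(n); cv2.imwrite(f"pics/{n}0.png",p); np.savez(f"pics/{n}0.npz",p=p,d=d)
    print({k:np.round(v,4) if k!="x" else v for k,v in ctrl.camera_model(n).items()}, (d>0).mean())
print(ctrl.grip_depth,ctrl.read_orientation(),ctrl.read_time())
E
```

```text
pics
{'fx': np.float64(469.7244), 'fy': np.float64(469.7244), 'cx': np.float64(311.1101), 'cy': np.float64(241.7594), 'extrinsics': array([[-0.7883, -0.4792,  0.386 ,  0.9742],
       [ 0.6153, -0.6163,  0.4915,  0.5926],
       [ 0.0023,  0.6249,  0.7807,  1.0879],
       [ 0.    ,  0.    ,  0.    ,  1.    ]])} 0.9959537760416667
{'fx': np.float64(541.6288), 'fy': np.float64(541.6288), 'cx': np.float64(325.8422), 'cy': np.float64(237.4746), 'extrinsics': array([[ 2.6100e-02,  9.9430e-01, -1.0350e-01,  3.7190e-01],
       [-9.9960e-01,  2.6800e-02,  5.3000e-03,  1.2000e-03],
       [ 8.0000e-03,  1.0330e-01,  9.9460e-01,  1.5158e+00],
       [ 0.0000e+00,  0.0000e+00,  0.0000e+00,  1.0000e+00]])} 0.9960286458333333
0.0187 [-5.13604873e-04  8.49630479e-01 -5.27377678e-01 -7.55086038e-04] 0.1
```

View pics/scene0.png

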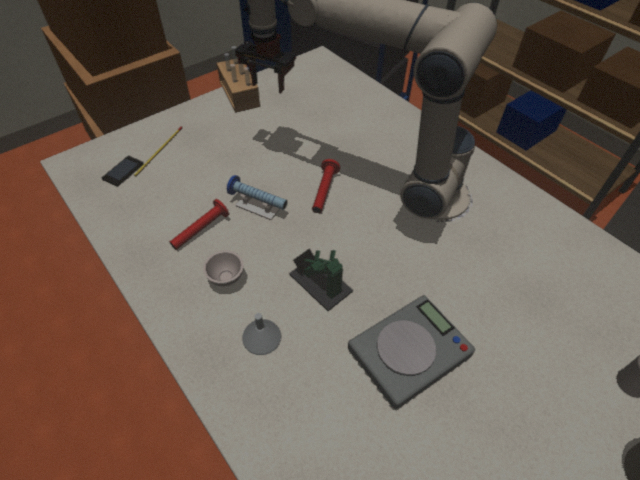

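View pics/top0.png

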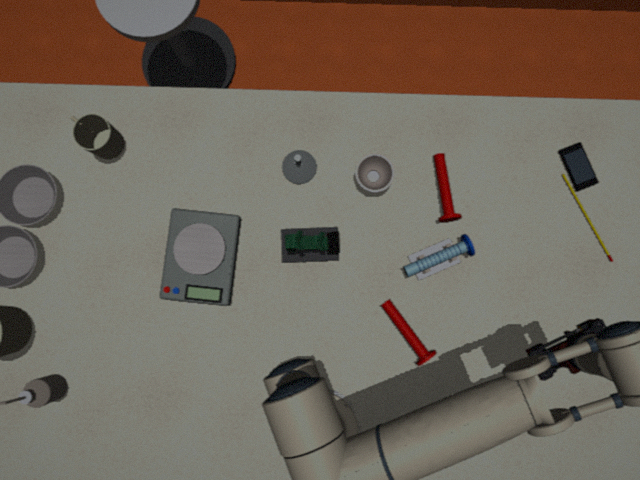

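The top view shows the cylinder at about (440,255), with its foot at (468,245). The green rest is at (310,244), with the dark stop at its right end. The balance pan is at (200,249). The red cylinders are decoys. Next I'll measure these by masks and rays.

```bash
cat > h.py <<'E'
import cv2,numpy as np
from bench import ctrl
def ray(n,u,v):
    m=ctrl.camera_model(n);E=m["extrinsics"]
    k=np.array([(u-m["cx"])/m["fx"],-(v-m["cy"])/m["fy"],-1.])
    return E[:3,3],E[:3,:3]@k
def onplane(n,u,v,z):
    o,d=ray(n,u,v); return o+d*(z-o[2])/d[2]
def cloud(n,d):
    m=ctrl.camera_model(n);E=m["extrinsics"]
    v,u=np.mgrid[:480,:640]
    P=np.stack([(u-m["cx"])/m["fx"]*d,-(v-m["cy"])/m["fy"]*d,-d],-1)
    return P@E[:3,:3].T+E[:3,3]
def mask(p,lo,hi):
    return cv2.inRange(cv2.cvtColor(p,cv2.COLOR_BGR2HSV),lo,hi)>0
E
python3 - <<'E'
from h import *
for n in("top","scene"):
    f=np.load(f"pics/{n}0.npz");p,d=f["p"],f["d"];C=cloud(n,d);H=cv2.cvtColor(p,cv2.COLOR_BGR2HSV)
    roi=np.zeros((480,640),bool)
    if n=="top": roi[225:290,395:485]=1
    else: roi[165:225,215:300]=1
    m=mask(p,(95,60,40),(130,255,255))&roi
    tube=m&(H[...,1]<150); foot=m&(H[...,1]>=150)
    print(n,"blue",m.sum())
    v,u=np.nonzero(m)
    P=C[m]; ok=(P[:,2]>.02)&(P[:,2]<.1); P=P[ok]
    xy=P[:,:2];c=xy.mean(0);w,V=np.linalg.eigh(np.cov((xy-c).T));ax=V[:,1];t=(xy-c)@ax;s=(xy-c)@V[:,0]
    print("c",c,"ax",ax,np.degrees(np.arctan2(ax[1],ax[0])),"t",t.min(),t.max(),"s",s.min(),s.max(),"z",P[:,2].min(),P[:,2].max())
    for a in np.arange(-.1,.1,.02):
        q=(t>a)&(t<a+.02)
        if q.any(): print(round(a,2),q.sum(),"s mid",round((s[q].min()+s[q].max())/2,4),"w",round(np.ptp(s[q]),4),"zmax",round(P[q,2].max(),4))
    # green
    roi[:]=0
    if n=="top": roi[220:270,275:345]=1
    else: roi[240:310,285:355]=1
    g=roi&(C[...,2]>.015)
    G=C[g];print("rest",G.min(0),G.max(0))
    b=roi&(H[...,2]<95); 
    if n=="top":
        r=cv2.minAreaRect(np.argwhere(b)[:,::-1].astype(np.float32));print("base rect px",r)
        for z in(0.005,.01): print([np.round(onplane(n,*q,z),4) for q in cv2.boxPoints(r)])
    # pan
    roi[:]=0
    if n=="top": roi[215:285,165:235]=1
    else: roi[310:390,365:450]=1
    print("z pan",np.median(C[roi][:,2]))
    q=roi&(C[...,2]>.054)&(C[...,2]<.068); P=C[q]
    e=cv2.minEnclosingCircle(P[:,:2].astype(np.float32));print("pan",e,q.sum())
    big=[cv2.resize(p[y:y+h,x:x+w],None,fx=k,fy=k,interpolation=cv2.INTER_CUBIC) for x,y,w,h,k in ([(270,215,80,60,5),(395,220,80,75,5)] if n=="top" else [(280,235,80,80,5),(215,165,80,60,5)])]
    for i,b in enumerate(big): cv2.imwrite(f"pics/crop_{n}{i}.png",cv2.convertScaleAbs(b,alpha=1.6))
E
```

```text
top blue 775
c [ 0.48233368 -0.31963832] ax [-0.41877211  0.90809136] 114.75708973467404 t -0.08418630495562762 0.10775973296069119 s -0.029222411576328305 0.029768232115444684 z 0.04882071838150437 0.08664985544276016
-0.1 25 s mid -0.0005 w 0.056 zmax 0.086
-0.08 149 s mid 0.0003 w 0.059 zmax 0.0866
-0.06 80 s mid 0.0007 w 0.0295 zmax 0.0716
-0.04 68 s mid -0.0003 w 0.0277 zmax 0.0741
-0.02 75 s mid -0.0002 w 0.03 zmax 0.0714
0.0 76 s mid 0.0 w 0.0281 zmax 0.0755
0.02 67 s mid -0.0003 w 0.0281 zmax 0.0725
0.04 73 s mid -0.0002 w 0.0285 zmax 0.0739
0.06 66 s mid 0.0 w 0.0287 zmax 0.0716
0.08 63 s mid 0.0001 w 0.028 zmax 0.076
rest [ 0.37189291 -0.04308882  0.01502153] [0.55789908 0.11843972 1.51580168]
base rect px ((310.0591125488281, 244.53619384765625), (34.512943267822266, 58.72581100463867), 87.79740142822266)
[array([0.5512, 0.1224, 0.005 ]), array([ 0.562 , -0.0421,  0.005 ]), array([ 0.4651, -0.0481,  0.005 ]), array([0.4544, 0.1154, 0.005 ])]
[array([0.5506, 0.122 , 0.01  ]), array([ 0.5614, -0.042 ,  0.01  ]), array([ 0.4648, -0.048 ,  0.01  ]), array([0.4542, 0.115 , 0.01  ])]
z pan 0.05008160565099806
pan ((0.4788628816604614, 0.3352397680282593), 0.09211932867765427) 2062
scene blue 181
c [ 0.50651559 -0.35599113] ax [-0.46134388  0.8872214 ] 117.4738598924533 t -0.04056328841986723 0.11656876840033237 s -0.021234317740754308 0.027510674187833047 z 0.03291655647189029 0.08506473981543428
-0.06 2 s mid -0.0085 w 0.0051 zmax 0.0696
-0.04 108 s mid 0.0031 w 0.0487 zmax 0.0851
-0.02 9 s mid 0.006 w 0.0222 zmax 0.0698
0.0 13 s mid 0.0026 w 0.015 zmax 0.0693
0.02 9 s mid 0.0009 w 0.0131 zmax 0.0689
0.04 14 s mid 0.0 w 0.0132 zmax 0.0709
0.06 11 s mid -0.001 w 0.0122 zmax 0.0671
0.08 4 s mid -0.0016 w 0.0064 zmax 0.07
rest [ 0.47999775 -0.04426465  0.01504882] [0.97424136 0.59259506 1.08791401]
z pan 0.04811520332365371
pan ((0.4530014991760254, 0.3321777284145355), 0.09974920749664307) 2490
```

```bash
python3 - <<'E'
import cv2,numpy as np
a=[cv2.resize(cv2.imread(f"pics/crop_{n}.png"),(400,300)) for n in("top0","top1","scene0","scene1")]
cv2.imwrite("pics/crops.png",np.vstack([np.hstack(a[:2]),np.hstack(a[2:])]))
E
```

```text
(no output)
```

View pics/crops.png

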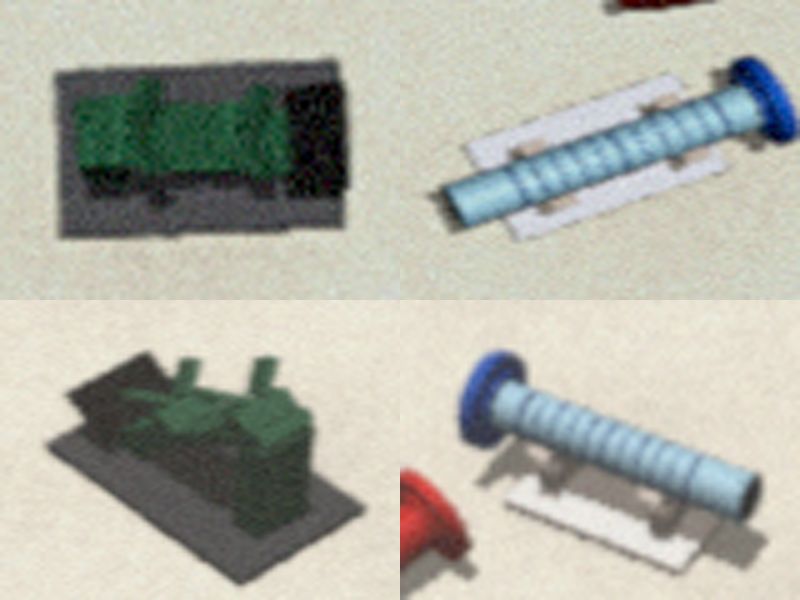

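```bash
python3 - <<'E'
from h import *
for n in("top","scene"):
    f=np.load(f"pics/{n}0.npz");p,d=f["p"],f["d"];C=cloud(n,d);H=cv2.cvtColor(p,cv2.COLOR_BGR2HSV)
    # cyl ends using top: stuff above .02 & blue
    # pan by brightness
    roi=np.zeros((480,640),np.uint8)
    if n=="top": roi[215:283,165:237]=1
    else: roi[312:385,368:445]=1
    m=((H[...,2]>(100))&(roi>0)).astype(np.uint8)
    print("V hist",np.percentile(H[...,2][roi>0],[5,25,50,75,95]))
    th,_=cv2.threshold(H[...,2][roi>0],0,255,cv2.THRESH_OTSU)
    m=((H[...,2]>th)&(roi>0)).astype(np.uint8)
    cs,_=cv2.findContours(m,cv2.RETR_EXTERNAL,cv2.CHAIN_APPROX_NONE);c=max(cs,key=cv2.contourArea)
    W=np.array([onplane(n,*q[0],.06)[:2] for q in c],np.float32)
    print("pan",th,cv2.fitEllipse(W))
    # green saddles
    roi[:]=0
    if n=="top": roi[225:265,280:342]=1
    else: roi[240:310,285:355]=1
    g=mask(p,(40,60,20),(90,255,255))&(roi>0)&(d>0)
    P=C[g];print("green",g.sum(),P.min(0),P.max(0))
    bk=(roi>0)&~g&(d>0)&(C[...,2]>.025)&(C[...,2]<.3);Q=C[bk];print("dark raised",bk.sum(),Q.min(0),Q.max(0),Q.mean(0))
    for a in np.arange(-.06,.14,.01):
        q=(P[:,1]>a)&(P[:,1]<a+.01)
        if q.any(): print(round(a,2),q.sum(),"x",P[q,0].min().round(4),P[q,0].max().round(4),"z",P[q,2].min().round(3),P[q,2].max().round(3))
E
```

```text
V hist [ 78.  90.  96. 120. 125.]
pan 104.0 ((0.4849834144115448, 0.3351942300796509), (0.13451051712036133, 0.13576404750347137), 53.7742805480957)
green 695 [ 0.47775492 -0.04009405  0.00489147] [0.5472818  0.10994409 0.15695553]
dark raised 284 [ 0.48272707 -0.04308882  0.02716829] [0.54310796 0.09955103 0.15459646] [ 0.51071851 -0.01564594  0.05082368]
-0.05 1 x 0.499 0.499 z 0.053 0.053
-0.04 2 x 0.4987 0.5153 z 0.051 0.055
-0.03 2 x 0.4854 0.5288 z 0.049 0.052
-0.02 15 x 0.489 0.5169 z 0.024 0.039
-0.01 51 x 0.4896 0.5432 z 0.01 0.092
0.0 76 x 0.4858 0.5352 z 0.01 0.1
0.01 59 x 0.4914 0.5303 z 0.049 0.102
0.02 46 x 0.4897 0.5274 z 0.011 0.092
0.03 54 x 0.4902 0.5253 z 0.053 0.082
0.04 56 x 0.4909 0.5343 z 0.009 0.092
0.05 77 x 0.4778 0.5341 z 0.007 0.155
0.06 81 x 0.4827 0.5473 z 0.005 0.157
0.07 56 x 0.4871 0.5218 z 0.014 0.15
0.08 58 x 0.4852 0.5225 z 0.009 0.14
0.09 60 x 0.4861 0.5222 z 0.032 0.139
0.1 1 x 0.5264 0.5264 z 0.013 0.013
V hist [ 67.  93. 112. 120. 131.]
pan 104.0 ((0.48225894570350647, 0.3346405029296875), (0.13571396470069885, 0.13590587675571442), 98.0987548828125)
green 264 [ 0.48797576 -0.00996559  0.01729319] [0.53056205 0.10150825 0.15500539]
dark raised 884 [ 0.47999775 -0.04426465  0.02500447] [0.54126402 0.10355405 0.1561865 ] [0.51003447 0.04238041 0.07550143]
-0.01 4 x 0.515 0.5199 z 0.03 0.038
0.0 10 x 0.492 0.5306 z 0.017 0.1
0.01 15 x 0.5014 0.5238 z 0.073 0.094
0.02 50 x 0.4928 0.5251 z 0.068 0.088
0.03 22 x 0.5001 0.5239 z 0.071 0.081
0.04 9 x 0.4958 0.5194 z 0.08 0.09
0.05 5 x 0.5113 0.5218 z 0.089 0.097
0.06 11 x 0.488 0.5288 z 0.132 0.155
0.07 31 x 0.4918 0.5209 z 0.113 0.146
0.08 53 x 0.4893 0.521 z 0.051 0.142
0.09 45 x 0.4892 0.5203 z 0.097 0.135
0.1 9 x 0.4946 0.5186 z 0.033 0.13
```

```bash
python3 - <<'E'
from h import *
from scipy.optimize import least_squares
A=[]
for n in("top","scene"):
    f=np.load(f"pics/{n}0.npz");p,d=f["p"],f["d"];C=cloud(n,d)
    roi=np.zeros((480,640),bool)
    if n=="top": roi[225:265,280:342]=1
    else: roi[240:310,285:355]=1
    P=C[roi&(d>0)];P=P[(P[:,2]>.02)&(P[:,2]<.2)]
    az=np.radians(93.7);X=np.array([np.cos(az),np.sin(az)]);Y=np.array([-X[1],X[0]])
    o=np.array([.508,.037])
    a=(P[:,:2]-o)@X;l=(P[:,:2]-o)@Y;z=P[:,2]-.125
    s=(a+z)/2**.5;h=(-a+z)/2**.5
    print(n)
    for nm,q in(("up",(s>15)&(h>-12)&(h<6)&(s<60)),("lo",(s<-15)&(s>-70)&(h>-12)&(h<6))):
        if q.sum(): print(nm,q.sum(),"s",np.percentile(s[q],[2,50,98]).round(4) if 0 else (s[q].min().round(4),np.median(s[q]).round(4),s[q].max().round(4)),"l",l[q].min().round(4),l[q].max().round(4))
    # s range: a wrong
    q=(h>-.012)&(h<.006)
    for b in np.arange(-.12,.08,.01):
        k=q&(s>b)&(s<b+.01)
        if k.any(): print(round(b,2),k.sum(),"l",l[k].min().round(3),l[k].max().round(3),"h",h[k].max().round(3))
    k=(h<-.03)&(h>-.045); print("bottom l range",np.percentile(l[k],[1,99]))
    # cylinder from other rays
f=np.load("pics/scene0.npz");p=f["p"]
H=cv2.cvtColor(p,cv2.COLOR_BGR2HSV);print(H[195,255:275:5],H[186,232])
E
```

```text
top
-0.12 1 l 0.008 0.008 h 0.002
-0.11 80 l -0.031 0.03 h 0.006
-0.1 40 l -0.029 0.027 h 0.006
-0.06 23 l -0.025 0.023 h 0.004
-0.05 45 l -0.024 0.024 h 0.005
-0.04 14 l -0.021 0.024 h 0.005
0.02 20 l -0.023 0.023 h 0.003
0.03 56 l -0.025 0.024 h 0.006
0.04 15 l -0.022 0.019 h 0.003
bottom l range [-0.02389965  0.02365292]
scene
-0.12 1 l -0.025 -0.025 h -0.001
-0.11 84 l -0.029 0.031 h 0.006
-0.1 48 l -0.028 0.031 h 0.006
-0.06 12 l -0.022 0.024 h 0.004
-0.05 41 l -0.021 0.027 h 0.003
-0.04 9 l -0.02 0.021 h 0.003
0.02 14 l -0.021 0.023 h 0.004
0.03 40 l -0.022 0.024 h 0.003
0.04 15 l -0.018 0.025 h 0.002
bottom l range [-0.02537348  0.02083671]
[[103  58  92]
 [100  56 127]
 [101  57 139]
 [101  63 134]] [111 103  74]
```

```bash
python3 - <<'E'
from h import *
for n in("top","scene"):
    f=np.load(f"pics/{n}0.npz");p,d=f["p"],f["d"];C=cloud(n,d)
    roi=np.zeros((480,640),bool)
    if n=="top": roi[225:265,280:342]=1
    else: roi[240:310,285:355]=1
    P=C[roi&(d>0)];P=P[(P[:,2]>.02)&(P[:,2]<.2)]
    az=np.radians(93.7);X=np.array([np.cos(az),np.sin(az)]);Y=np.array([-X[1],X[0]]);o=np.array([.508,.037])
    a=(P[:,:2]-o)@X;l=(P[:,:2]-o)@Y;z=P[:,2]-.125
    s=(a+z)/2**.5;h=(-a+z)/2**.5
    q=(h>-.012)&(h<.006)
    for lo,hi in((-.065,-.025),(.01,.06),(-.12,-.08)):
        k=q&(s>lo)&(s<hi);print(n,np.percentile(s[k],[3,50,97]).round(4),s[k].mean(),"l",l[k].mean(),"hmax",np.percentile(h[k],[95,98]))
    roi[:]=0
    if n=="top": roi[225:290,395:485]=1
    else: roi[165:225,215:300]=1
    m=mask(p,(90,45,40),(130,255,255))&roi&(d>0)&(C[...,2]>.035)&(C[...,2]<.1)
    ax=np.array([np.cos(np.radians(114.76)),np.sin(np.radians(114.76))]);P=C[m];c=np.array([.4774,-.3089])
    t=(P[:,:2]-c)@ax;w=(P[:,:2]-c)@np.array([-ax[1],ax[0]])
    print(n,"cyl t",np.percentile(t,[.5,99.5]),t.min(),t.max(),"ztop mid",np.median(P[abs(t)<.06,2]))
    k=(abs(t)<.06)&(P[:,2]>.06); print("crest w",w[k].mean(),"slope",np.polyfit(t[k],w[k],1)[0],k.sum())
E
```

```text
top [-0.0551 -0.0446 -0.0381] -0.04575075608568492 l -0.0006183581597371151 hmax [0.00372275 0.00480375]
top [0.0246 0.0349 0.0417] 0.03437872495298763 l -0.00024726592945036713 hmax [0.00352725 0.00477353]
top [-0.107  -0.1011 -0.0966] -0.1011615664978451 l -6.684612701181672e-05 hmax [0.00544939 0.00575062]
top cyl t [-0.09443786  0.09500244] -0.09600330600294911 0.09594176571931973 ztop mid 0.06402916424066007
crest w -0.00016748351597293653 slope -0.0015689584456412657 397
scene [-0.0543 -0.043  -0.0373] -0.04436862141173207 l 0.004946755935269475 hmax [0.00289558 0.00324465]
scene [0.0268 0.0373 0.0422] 0.03544511650647701 l 0.004295679660369443 hmax [0.00270051 0.00328782]
scene [-0.1063 -0.1009 -0.0958] -0.10091851648260353 l 0.0006390624053352188 hmax [0.00544548 0.00574549]
scene cyl t [-0.09429306  0.09460481] -0.09494977890642162 0.09603199751031131 ztop mid 0.06271973616994164
crest w -0.0023959819067026203 slope 0.013574603197040971 178
```

```bash
cat > geo.py <<'E'
from h import *
from scipy.spatial.transform import Rotation as R
G=ctrl.grip_depth
CYL=np.array([.4774,-.3089,.050]);CAX=np.array([np.cos(np.radians(114.76)),np.sin(np.radians(114.76)),0])
SEAT=np.array([.5085,.031,.125]);AZ=np.radians(93.7);RX=np.array([np.cos(AZ),np.sin(AZ),0]);Z=np.array([0,0,1.])
RAX=(RX+Z)/2**.5
PAN=np.array([.4835,.335,.060])
def quat(z,x):
    z=z/np.linalg.norm(z);x=x-z*(x@z);x/=np.linalg.norm(x)
    q=R.from_matrix(np.stack([x,np.cross(z,x),z],1)).as_quat();return q[[3,0,1,2]]
def tcp(gp,z): return gp+G*z/np.linalg.norm(z)
E
python3 - <<'E'
from geo import *
np.set_printoptions(precision=3,suppress=True)
S1=-.012
for sg in(1,-1):
    x=sg*np.cross(Z,CAX)
    print("pick",sg,ctrl.ik(tcp(CYL+S1*CAX,-Z),quat(-Z,x)))
    zt=(RX-Z)/2**.5; x=sg*np.cross(Z,RX)
    for h in(0,.08,.15): print("rest",sg,h,ctrl.ik(tcp(SEAT+S1*RAX-h*zt,zt),quat(zt,x)))
    for tilt in(-90,-75,-60,-45):
        zt=RX*np.cos(np.radians(tilt))+Z*np.sin(np.radians(tilt))
        print("regrip",sg,tilt,ctrl.ik(tcp(SEAT+.075*RAX,zt),quat(zt,x)))
    for az in range(0,181,30):
        for tl in(0,-15,-30,-45):
            H=np.array([np.cos(np.radians(az)),np.sin(np.radians(az)),0]);zt=H*np.cos(np.radians(tl))+Z*np.sin(np.radians(tl))
            gp=PAN+(.095+.075)*Z
            r=[ctrl.ik(tcp(gp+dz*Z,zt),quat(zt,sg*np.cross(Z,H))) for dz in(0,.1)]
            if all(k is not None for k in r): print("stand",sg,az,tl,r[0])
E
```

```text
pick 1 [-0.644  0.082  1.581 -0.     1.479  2.065]
rest 1 0 None
rest 1 0.08 None
rest 1 0.15 None
regrip 1 -90 None
regrip 1 -75 None
regrip 1 -60 None
regrip 1 -45 None
stand 1 0 -15 [ 1.024 -0.467  2.179 -1.349  1.008  0.003]
stand 1 0 -30 [ 0.951 -0.48   2.043 -0.95   1.049 -0.35 ]
stand 1 0 -45 [ 0.849 -0.412  1.873 -0.613  1.174 -0.629]
stand 1 30 -30 [ 0.571 -0.789  2.231 -0.068  0.654 -1.493]
stand 1 30 -45 [ 0.564 -0.608  2.005 -0.035  0.959 -1.522]
stand 1 60 -45 [ 0.26  -0.498  1.934  0.578  1.16  -2.443]
stand 1 180 -45 [0.394 0.646 0.738 0.442 2.455 2.208]
pick -1 [-0.644  0.082  1.581 -0.     1.479 -1.076]
rest -1 0 [-0.443  0.07   1.65   0.689  1.808 -0.475]
rest -1 0.08 [-0.526  0.099  1.515  0.682  1.942 -0.473]
rest -1 0.15 [-0.593  0.147  1.374  0.685  2.056 -0.465]
regrip -1 -90 [ 0.098 -0.15   1.579  0.     1.713  0.034]
regrip -1 -75 [-0.07  -0.153  1.601  0.263  1.724 -0.098]
regrip -1 -60 [-0.221 -0.114  1.624  0.511  1.765 -0.219]
regrip -1 -45 [-0.343 -0.039  1.647  0.736  1.827 -0.322]
stand -1 0 -45 [ 0.849 -0.412  1.873 -0.613  1.174  2.513]
stand -1 30 -
[... 427 characters left out ...]
-0.116  1.898  1.307  1.553 -0.214]
stand -1 90 -30 [ 0.03  -0.182  1.809  1.049  1.516 -0.034]
stand -1 90 -45 [ 0.137 -0.192  1.695  0.777  1.522  0.145]
stand -1 120 0 [ 0.023  0.415  1.476  1.4    2.044 -0.362]
stand -1 120 -15 [ 0.038  0.309  1.444  1.196  1.979 -0.326]
stand -1 120 -30 [ 0.084  0.214  1.409  0.986  1.92  -0.278]
stand -1 120 -45 [ 0.162  0.136  1.374  0.764  1.868 -0.218]
stand -1 150 0 [ 0.174  0.759  0.997  1.355  2.424 -0.283]
stand -1 150 -15 [ 0.183  0.662  0.979  1.112  2.367 -0.387]
stand -1 150 -30 [ 0.211  0.548  0.992  0.88   2.288 -0.474]
stand -1 150 -45 [ 0.261  0.424  1.034  0.658  2.186 -0.537]
stand -1 180 -45 [ 0.394  0.646  0.738  0.442  2.455 -0.934]
```

Seat, pan and cylinder all agree with the given sizes:
- **Cylinder:** length 0.19 m, crest height about 0.065 m.
- **Rest:** saddles at ±40 mm, stop at −96 mm.
- **Pan:** the two views agree within 3 mm.

Next is the pick.

```bash
python3 - <<'E'
from geo import *
S1=-.012
x=-np.cross(Z,CAX);q=quat(-Z,x);gp=CYL+S1*CAX
ctrl.goto(tcp(gp+.12*Z,-Z),q)
print(ctrl.line_to(tcp(gp,-Z),v=.12,contact_N=8))
ctrl.gripper_to(.02,40)
print(ctrl.read_gripper_width(),ctrl.read_wrist_force())
ctrl.line_to(tcp(gp+.2*Z,-Z),v=.15)
print(ctrl.read_gripper_width(),ctrl.read_wrist_force(),ctrl.read_time())
zt=(RX-Z)/2**.5;x=-np.cross(Z,RX);g2=SEAT+(S1+.004)*RAX
ctrl.goto(tcp(g2-.12*zt,zt),quat(zt,x))
print(ctrl.read_gripper_width(),ctrl.read_time(),ctrl.read_tool_pos()-tcp(g2-.12*zt,zt))
for n in("scene","top"):
    p,d=ctrl.get_image(n); cv2.imwrite(f"pics/{n}1.png",p)
E
```

```text
False
0.030945058588216407 [-7.1756395  -1.36026086  2.50105849]
0.031243256088515345 [ 0.44591574 -0.20889595 -1.13692102] 4.85
0.030867846350017363 5.8917 [ 0.00014912 -0.00060176  0.00010028]
```

View pics/scene1.png

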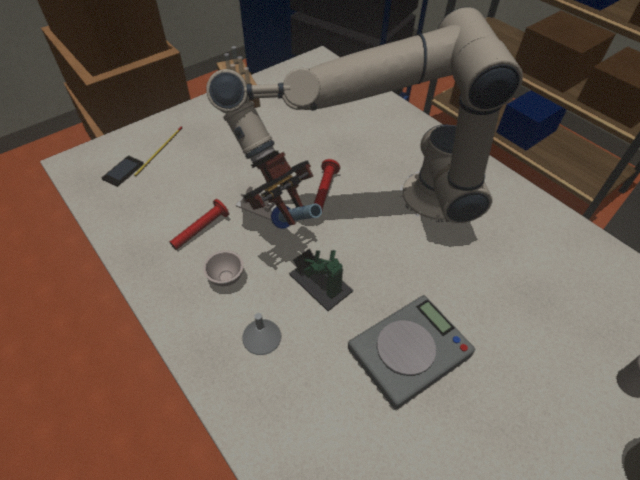

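View pics/top1.png

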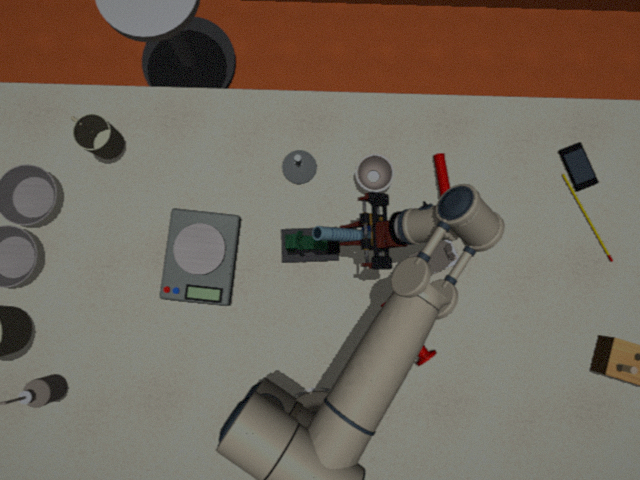

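The cylinder is held; its rim is at about (320,233) in the top view and (317,211) in the scene view. I'll compare the rim with where it should be, then lower.

```bash
python3 - <<'E'
from geo import *
zt=(RX-Z)/2**.5
rim=SEAT+.099*RAX-.12*zt
print("expect",rim)
for n,u,v in(("top",319,233),("scene",317,211)): print(n,onplane(n,u,v,rim[2]))
S1=-.012;g2=SEAT+(S1+.004)*RAX
print(ctrl.line_to(tcp(g2-.015*zt,zt),v=.15,contact_N=12), ctrl.read_wrist_force())
print(ctrl.line_to(tcp(g2+.003*zt,zt),v=.03,contact_N=6), ctrl.read_wrist_force())
e=ctrl.read_tool_pos()-tcp(g2,zt);print("rel along zt",e@zt,"s",e@RAX,"lat",e@np.cross(Z,RX),ctrl.read_time())
p,d=ctrl.get_image("scene"); cv2.imwrite("pics/scene2.png",cv2.resize(p[150:330,200:400],None,fx=3,fy=3))
E
```

```text
expect [0.50945826 0.01618171 0.27985639]
top [0.51038525 0.01069342 0.27985639]
scene [0.50755006 0.0200986  0.27985639]
False [ 0.53003954 -0.39604199 -1.52675548]
True [-1.8119628  -1.14531864  2.13195293]
rel along zt -0.0029457337061032087 s -0.000371311455909803 lat 0.00043815875341290895 7.2917
```

View pics/scene2.png

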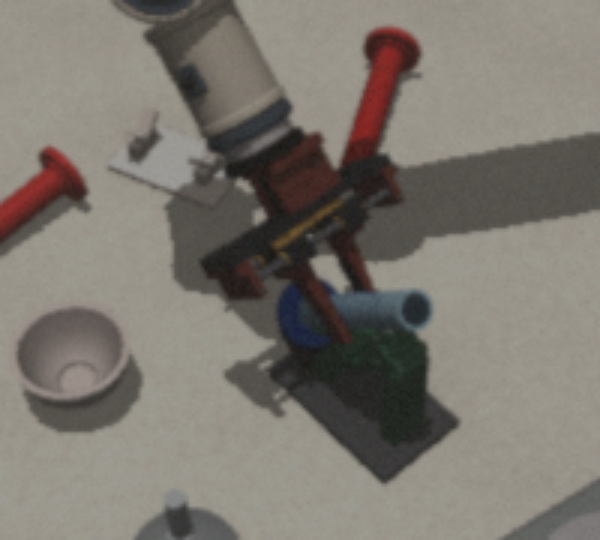

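The cylinder is in the saddles, with contact within 3 mm of the expected depth. I'll release and look.

```bash
python3 - <<'E'
from geo import *
zt=(RX-Z)/2**.5
ctrl.gripper_to(.085);ctrl.pause(.6)
print(ctrl.read_wrist_force())
t0=ctrl.read_tool_pos();ctrl.line_to(t0-.15*zt,v=.2);ctrl.pause(.3)
for n in("scene","top"):
    p,d=ctrl.get_image(n); np.savez(f"pics/{n}3.npz",p=p,d=d)
    cv2.imwrite(f"pics/{n}3.png",p)
    C=cloud(n,d);roi=np.zeros((480,640),bool)
    if n=="top": roi[205:275,275:355]=1
    else: roi[215:310,275:360]=1
    m=mask(p,(90,45,40),(130,255,255))&roi&(d>0)&(C[...,2]>.03)&(C[...,2]<.23)
    P=C[m]-SEAT;a=P@RX;l=P@np.cross(Z,RX);s=P@RAX;h=-P@zt
    k=abs(h)<.03
    print(n,m.sum(),"s",np.percentile(s,[1,99]),"l",np.median(l),"h top(tube)",np.percentile(h[abs(s)<.06],[50,95]))
    if k.sum()>10: print("slopes l/s",np.polyfit(s,l,1),)
print(ctrl.read_time())
E
```

```text
[-0.24878401  0.06903747  0.0013338 ]
scene 604 s [-0.09760625  0.09639831] l -0.009119466304855233 h top(tube) [0.01244795 0.01800519]
slopes l/s [ 0.02084956 -0.00652303]
top 904 s [-0.09434491  0.09645117] l 0.0017847997089251752 h top(tube) [0.01511572 0.01999945]
slopes l/s [-0.00245197  0.00120603]
10.1917
```

View pics/scene3.png

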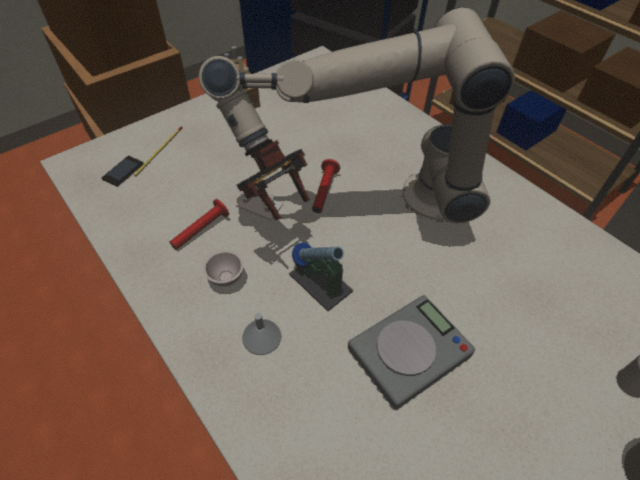

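View pics/top3.png

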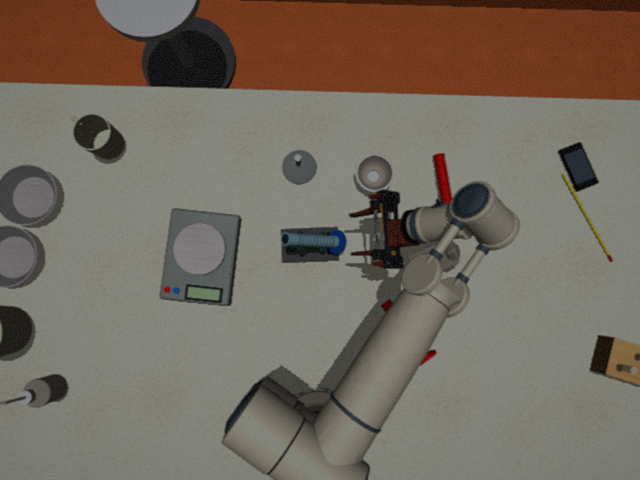

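It is seated: along-slope extent −95 to +96 mm, lateral offset about 1 mm. Next I'll regrip near the open end with the tool vertical, so that it ends at 45° when the cylinder is upright.

```bash
python3 - <<'E'
from geo import *
x=-np.cross(Z,RX);zt=(RX-Z)/2**.5;S2=.074
g=SEAT+S2*RAX+.001*np.cross(Z,RX);q=quat(-Z,x)
ctrl.goto(tcp(g+.12*Z,-Z),q)
print(ctrl.line_to(tcp(g,-Z),v=.12,contact_N=8))
ctrl.gripper_to(.02,60);print(ctrl.read_gripper_width(),ctrl.read_wrist_force())
ctrl.line_to(tcp(g-.11*zt,-Z),v=.12)
ctrl.line_to(tcp(g-.11*zt+.1*Z,-Z),v=.2)
print(ctrl.read_gripper_width(),ctrl.read_wrist_force(),ctrl.read_time())
gp=PAN+(.095+S2+.14)*Z
ctrl.goto(tcp(gp,zt),quat(zt,x))
print(ctrl.read_gripper_width(),ctrl.read_time(),ctrl.read_tool_pos()-tcp(gp,zt)); ctrl.pause(.3)
for n in("scene","top"):
    p,d=ctrl.get_image(n); np.savez(f"pics/{n}4.npz",p=p,d=d);cv2.imwrite(f"pics/{n}4.png",p)
E
```

```text
False
0.031228044971868252 [-2.66045237  0.69918431  1.34030564]
0.031174779632766894 [ 0.00345564  0.51422506 -1.55679293] 14.75
0.03133191168786344 16.0 [ 0.00018722 -0.00055816 -0.00061562]
```

View pics/scene4.png

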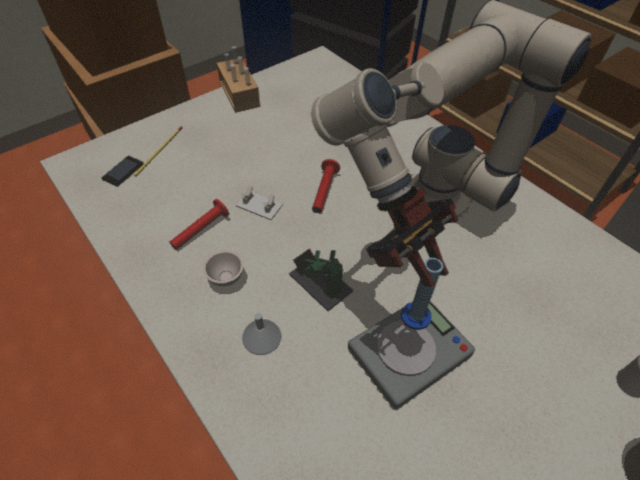

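View pics/top4.png

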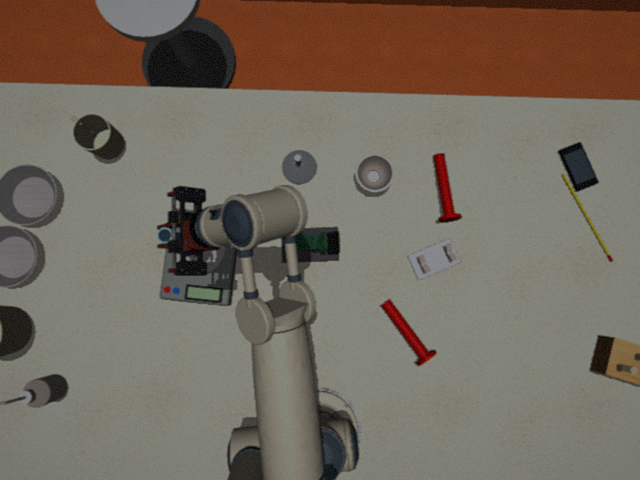

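The cylinder is held roughly upright above the pan: scene rim at (433,265), foot at (417,316). I'll measure its tilt before lowering.

```bash
python3 - <<'E'
from geo import *
f=np.load("pics/scene4.npz");p,d=f["p"],f["d"];C=cloud("scene",d);H=cv2.cvtColor(p,cv2.COLOR_BGR2HSV)
roi=np.zeros((480,640),bool);roi[250:335,395:450]=1
m=mask(p,(90,45,40),(130,255,255))&roi&(C[...,2]>.15)&(np.linalg.norm(C[...,:2]-PAN[:2],axis=2)<.1)
P=C[m];print(m.sum(),P[:,2].min(),P[:,2].max())
for z in np.arange(.18,.42,.02):
    k=(P[:,2]>z)&(P[:,2]<z+.02)
    if k.any():
        q=P[k];print(round(z,2),k.sum(),q.mean(0)-[*PAN[:2],0],np.ptp(q[:,0]),np.ptp(q[:,1]))
# line of the tube's camera-facing surface
k=(P[:,2]>.23)&(P[:,2]<.36)
print("tilt",[np.polyfit(P[k,2],P[k,i],1)[0] for i in(0,1)])
# image edges
for v in range(275,305,5):
    u=np.nonzero(m[v])[0]; print(v,u.min() if len(u) else None,u.max() if len(u) else None)
# predicted upright axis in picture
mm=ctrl.camera_model("scene");E=np.linalg.inv(mm["extrinsics"])
for z in(.2,.25,.3,.35,.39):
    c=E@np.array([*PAN[:2],z,1]);print(z,mm["cx"]-c[0]/c[2]*mm["fx"],mm["cy"]+c[1]/c[2]*mm["fy"])
print(onplane("top",165,234,.388)-PAN)
cv2.imwrite("pics/crop4.png",cv2.resize(p[240:350,380:470],None,fx=5,fy=5))
E
```

```text
801 0.19824794463467132 0.3922244052818191
0.18 9 [0.02222768 0.00539018 0.1990752 ] 0.026485426596578765 0.055319950838812415
0.2 421 [0.00945256 0.00367858 0.20930781] 0.06219039061149678 0.06292908840198108
0.22 31 [0.00850047 0.00348943 0.2306519 ] 0.021650705524367875 0.028695408208192497
0.24 39 [0.00935221 0.00410008 0.24893666] 0.022834310254752188 0.028467843653188274
0.26 22 [0.01109987 0.00664642 0.27088125] 0.014603687365132567 0.020429512739398026
0.28 26 [0.01141084 0.00533072 0.28959731] 0.01438920919989417 0.021025525359908093
0.3 28 [0.01035624 0.00621914 0.30840401] 0.013571051777009402 0.02389427224692764
0.32 19 [0.01136002 0.00764553 0.32661185] 0.01192217324172834 0.014093823371957581
0.36 4 [0.01025777 0.00900637 0.37572331] 0.005781387366820989 0.00453674455314973
0.38 202 [ 0.00104819 -0.00120532  0.38841778] 0.03130995845511192 0.032993628961828336
tilt [np.float64(0.020451566427984156), np.float64(0.042951407097130495)]
275 431 435
280 None None
285 None None
290 419 430
295 429 430
300 417 428
0.2 416.4106129532359 316.6576634478208
0.25 420.70421198373197 304.54336844914405
0.3 425.35780311459916 291.4133636764258
0.35 430.41864211393806 277.1343180218725
0.39 434.79775936715174 264.77873524331557
[ 0.00396513 -0.00348446  0.328     ]
```

View pics/crop4.png

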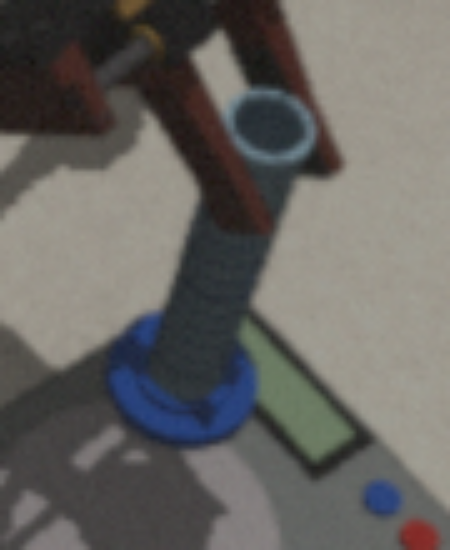

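The rim is within 2 to 5 mm of the pan axis, and the tilt is small (below about 0.04 rad, with the foot at z≈0.20). I'll lower it gently.

```bash
python3 - <<'E'
from geo import *
zt=(RX-Z)/2**.5
t=ctrl.read_tool_pos()
print(ctrl.line_to(t-[0,0,.122],v=.12,contact_N=8))
ctrl.pause(.2);print(ctrl.read_wrist_force())
print(ctrl.line_to(t-[0,0,.152],v=.012,contact_N=4),ctrl.read_wrist_force(),t[2]-ctrl.read_tool_pos()[2],ctrl.read_time())
for n in("scene",):
    p,d=ctrl.get_image(n);np.savez(f"pics/{n}5.npz",p=p,d=d);cv2.imwrite("pics/crop5.png",cv2.resize(p[250:410,340:480],None,fx=3.7,fy=3.7))
E
```

```text
False
[-0.98371514  0.16188679 -2.34518403]
True [ 0.17627956 -0.09121301  3.7828621 ] 0.13805120341343377 19.1667
```

View pics/crop5.png

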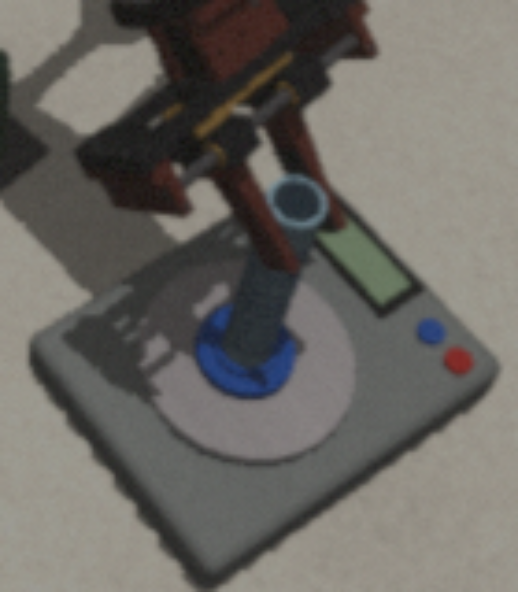

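It touched down at the expected height, with the foot well inside the pan. I'll release in stages and withdraw along the fingers.

```bash
python3 - <<'E'
from geo import *
zt=(RX-Z)/2**.5
ctrl.gripper_to(.034,5);ctrl.pause(.3)
ctrl.gripper_to(.085);ctrl.pause(.3);print(ctrl.read_wrist_force())
t=ctrl.read_tool_pos();ctrl.line_to(t-.12*zt,v=.1)
t=ctrl.read_tool_pos();ctrl.line_to(t+[0,-.1,.1],v=.2);ctrl.pause(.5)
for n in("scene","top"):
    p,d=ctrl.get_image(n);cv2.imwrite(f"pics/{n}6.png",p)
    C=cloud(n,d)
    m=mask(p,(90,45,40),(130,255,255))&(C[...,2]>.055)&(C[...,2]<.27)&(np.linalg.norm(C[...,:2]-PAN[:2],axis=2)<.08)
    P=C[m]-PAN
    for lo,hi in((0,.02),(.03,.06),(.1,.14),(.18,.2)):
        k=(P[:,2]>lo)&(P[:,2]<hi)
        if k.any():print(n,lo,k.sum(),"mid",((P[k].min(0)+P[k].max(0))/2).round(4),"ext",np.ptp(P[k],axis=0).round(3))
print(ctrl.read_time())
E
```

```text
[ 0.87728278 -0.42795991  0.71462857]
scene 0 358 mid [ 0.0016 -0.0027  0.0105] ext [0.062 0.065 0.019]
scene 0.03 45 mid [ 0.0051 -0.0003  0.0439] ext [0.022 0.031 0.028]
scene 0.1 51 mid [0.0087 0.0018 0.1202] ext [0.015 0.023 0.039]
scene 0.18 161 mid [ 0.0007 -0.0006  0.1887] ext [0.032 0.031 0.012]
top 0 262 mid [ 0.0032 -0.0034  0.0098] ext [0.063 0.063 0.019]
top 0.03 9 mid [ 0.0014 -0.0064  0.046 ] ext [0.031 0.02  0.022]
top 0.1 16 mid [ 0.0009 -0.0099  0.1185] ext [0.03  0.015 0.033]
top 0.18 145 mid [ 0.0016 -0.0027  0.1899] ext [0.03  0.031 0.018]
23.8083
```

View pics/scene6.png

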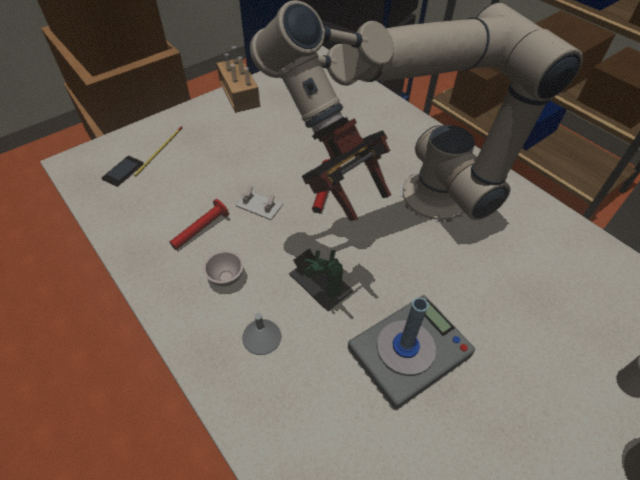

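View pics/top6.png

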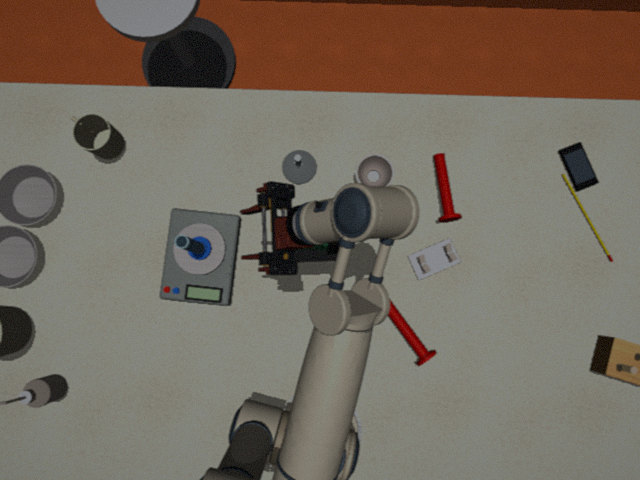

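The cylinder stands upright on the pan (scene foot at (406,345)), and the funnel and mortar are where they were.

```bash
python3 -c "
from bench import ctrl
ctrl.finish_job();print(ctrl.read_time())"
```

```text
the job is handed in; nothing more can be done
the job is handed in; nothing more can be done
```

The measuring cylinder now stands upright on the balance pan. I handed the job in at about 24 s of the 72 s allowed; no verdict was given.

- **In the rest:** I gripped it between the cradle saddles, laid it in the green rest square to the slope and let go. The camera check showed it seated along the slope from −95 to +96 mm, so the foot was at the stop. The top view put it 1–2 mm off sideways. The scene view read 7–9 mm, and I took that to be the bias of seeing only one side of the tube.
- **On the balance:** I took it again 74 mm from its centre towards the open end, lifted it out and set it down until the wrist force had changed by 4 N (limit on the balance: 40 N).
- **Last checks:** Both cameras put the foot centre 3–5 mm from the pan centre (limit 38 mm). The foot and open-end centres agree within about 2 mm, so it is within about 0.02 rad of upright. The gripper was clear of everything, and the funnel and mortar looked unmoved in both pictures, though I did not measure them.

The tilt check while the cylinder hung over the pan was rougher, up to about 0.04 rad. It settled flat once released.

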